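# Clamp the pail lid for scrubbing

### The arm

A 7-joint arm with a two-finger parallel gripper is mounted at the origin on the work surface. World frame = base frame: x ahead of the robot, y to its left, z up, the work surface at z = 0. Lengths are in m, angles in rad, forces in N, time in s.
With the tool pointing down it reaches from about 0.425 to 0.925 m from the base axis. Payload 6.8 kg.
Tool frame: the origin (TCP) lies midway between the tips of the shut fingers; the grasp point (between the pads) lies 19 mm behind it; z points along the fingers, y is the line along which they close (so a half turn about z gives the same grasp; the last joint's range is limited). The gripper opens to 85 mm and grips with 20 to 120 N. Pads are 22 mm wide; open, the fingers measure 114 mm over their backs; the gripper's body (76 mm by 85 mm) begins 54 mm behind the grasp point. The pads swing forward as they close: fully open they stand 13 mm farther back than shut.
Start: joints at [1.059, 0.477, 0.022, 1.555, -0.011, 1.109, -0.083], TCP at [0.265, -0.621, 0.231] pointing down, gripper open.
Joint ranges: [-2.96, 2.96], [-0.34, 2.1], [-1.41, 1.46], [0.24, 2.44], [-1.37, 4.51], [0.17, 1.92], [-2.96, 2.96]. Speed limits (rad/s): [2.39, 2.39, 3.14, 3.14, 3.14, 3.14, 3.14].

### API

Orientations are given as a unit quaternion [w, x, y, z].
In Python, from station import bot, imaging gives the robot as it stands.
- The arm moves only by the tool move_arm, never from a script. Its argument "commands" is a list that holds one entry, the list of rows, each a list of 7 numbers: the shift along the tool's x, y, z in m, then the turn, a rotation vector about the tool's x, y, z in degrees, then the finger opening in m, from 0 to 0.0854. In form: [[[x, y, z, rx, ry, rz, grip], ...]]. A call has 1 to 20 rows; each row shifts and turns the commanded pose from where the row before left it, along the tool's axes as they then stand; what a row does not reach is not made up. A row lasts 1/8 s, in which the tool goes at most 62.5 mm and 10.7 degrees, less where a joint would pass 70% of its speed; a pose out of reach is approached as far as the arm can. A call is refused whole if a number of a shift passes 0.0625 or a number of a turn 10.7, either way. A call with a gripper value outside its range is refused whole. The fingers move at their own pace and stop on an object; "squeeze" is the grip in N (left out, the last holds). Time passes only in rows, so rows that do not move let the fingers close. It gives the time, the measured TCP pose, the force, the opening and the grip force at its end, in the units of the state.
- bot.get_obs(): the state, without advancing time (a new reading comes with each control period).
- imaging.read_camera(name): name is "scene" or "side" or "wrist"; returns the picture (420x560x3 uint8, red, green, blue); there is no depth.
- imaging.calibration(name): a dict with "intrinsics" (3x3 intrinsics, pixels), "k1" (the pictures are not rectified: a ray, as slopes to the right and down, at radius r is drawn at 1 + k1 r^2 times it, then the intrinsics apply), "extrinsics" (4x4, takes a point from camera to world coordinates); the wrist camera has in their place "mount" (4x4, takes a point from camera to tool coordinates, whose origin is the TCP and whose axes are the flange's). Camera axes: x right, y down, z forward; pixel columns grow to the right and rows downward; lengths in m; the calibration is good to about 2 mm. A picture is of the moment at which its call begins: read the wrist's pose just before it. calibration takes no time and is no camera call.
- bot.hand_in(): hands the job in; it is judged then, once.
The state is a dict: "t": time; "q": joint angles; "joint_vel": joint speeds; "joint_torque": joint torques, N m; "eef_pos": TCP position; "tool_rot": TCP orientation; "contact_force": force on the tool from outside, world axes, zero at the start; "torque": the same for the moment, N m; "gripper_width": opening from 0.0 (shut) to 1.0 (fully open); "grasp_force": force on a finger pad.
Only numpy, scipy, OpenCV 4.12 (cv2) and the standard library are available. Lean on these libraries where they do the work, as an engineer would, in place of code of your own. Each camera call takes 0.05 s, during which the arm holds its last target. There are 200 camera calls.

### The job

Push the turquoise pail lid along the grey silicone pad, without lifting it, until its rim rests against both aluminium pegs. Then flip the clamp's weighted red lever over past its middle so that it snaps across by itself and its rubber foot holds down the lid's rim. Leave the other things on the bench where they are.

Things in the scene. Friction and masses are not known exactly. Their poses are not given: they have to be found in the camera images.
- fixture: Fixed, placed and turned anew each time: grey silicone pad 220 (x) x 440 (y) x 4 mm with two aluminium pegs (14 mm thick, tops 45 mm above the bench, centres x = -49 and +49, y = 59 mm) and a steel toggle clamp (bracket y = 88 to 148 mm, 56 mm wide, 60 mm tall). Origin: pad's underside centre, on the bench. +y points from the lid towards pegs and clamp; z up.
- seat (a point): Point on the pad's top (4 mm above the bench, above the fixture's origin) where the centre of the lid lies when its rim touches both pegs. Turns with the fixture.
- lid: Loose round turquoise plastic pail lid, 140 mm across, 16 mm high, about 0.12 kg, lying on the pad, up to about 110 mm short of the pegs (on the fixture's -y side). It has a raised rim 6 mm thick round a panel 7 mm thick. Origin: centre of its underside; z up.
- clamp_lever (a joint): Clamp lever angle, rad; hinge along the fixture's x. 0 = open: foot up, handle leaning 0.6 rad from upright to the fixture's +y, away from the lid. Grows as the handle is pushed to -y, over the lid. Its weighted handle drives it to either end from the middle, 0.6 (upright): push with up to about 4 N; past the middle it drops over by itself. About 1.14 = foot on the rim; 1.2 = nothing under it.
- lever_pivot (a point): The lever's hinge, at x = 0, y = 115 mm in the fixture's frame, 50 mm above the bench. Turns with the fixture.
- lever_grip (a point): Middle of the lever's red handle, 75 mm from the hinge (moves with the lever). The handle is a solid steel block coated red (0.3 kg), 40 mm wide (fixture's x), 18 mm thick and 54 mm long along the lever, from 48 to 102 mm from the hinge; open, its top is about 135 mm above the bench.
- clamp_foot: The clamp's black rubber foot, 16 mm thick, on the lever's arm; when open its lower end is about 83 mm above the bench, above the gap between the pegs; shut, it presses on the lid's rim from above. It swivels a few degrees. Origin: in the foot, 18 mm above its lower face.
- soap_rest: Loose white ceramic soap rest, 104 mm across, 18 mm high; leave alone. Origin: centre of its underside.
- soap: Loose cream bar of soap 50 x 34 x 20 mm lying in the soap rest; leave alone. Origin: centre of its underside.
- brush: Loose small brush 160 mm long lying on the bench; leave alone. Origin: at its underside near the middle.
- jar: Loose small jar, 52 mm across, 65 mm high; leave alone. Origin: centre of its underside.
- bottle: Loose white bottle with a blue cap, 66 mm across, 170 mm high; leave alone. Origin: centre of its underside.
- mug: Loose blue mug, 76 mm across, 85 mm high; leave alone. Origin: centre of its underside.
Things that resemble listed ones, but are neither listed nor needed, are in the scene too. Of the things shaped like the lid, the turquoise one is meant.

How it is judged:
By the outcome, as a careful person would: the job done as asked, in the order asked, and still so for the second after the job is handed in, with the robot touching nothing.
It also fails if it takes over 51 s, if anything falls off the work surface, if the arm or the gripper's body presses on something with over 40 N, if the wrist force passes 120 N, or if a joint passes its speed limit or range.

## Working session

There is one attempt and no reset: what is moved stays moved. The work goes in short steps, Python scripts to look and compute and a tool call to move; the robot and the scene stay as the last step left them, time stands still between calls to the robot, and variables do not carry over. Pictures are saved under pics/ and viewed, at most 10 in all, crops included, and the job is handed in when it is done.

Besides the shell and the picture viewer there is one more tool, called after ">>>" as name([rows], argument=value, ...), one row to a line, values as JSON. move_arm: Moves the arm, as the interface text tells. Its arguments: {"type":"object","properties":{"commands":{"type":"array","items":{"type":"array","items":{"type":"array","items":{"type":"number"}}}},"squeeze":{"type":"number"}},"required":["commands"]}

```bash
mkdir -p pics
cat > h.py <<'E'
import numpy as np, cv2
from station import bot, imaging
from scipy.spatial.transform import Rotation as R
def snap(n,f=None):
    o=bot.get_obs(); im=imaging.read_camera(n)
    if f: cv2.imwrite(f'pics/{f}.png',im[:,:,::-1])
    return im,o
def ext(n,o=None):
    c=imaging.calibration(n)
    if n!='wrist': return c,np.array(c['extrinsics'])
    T=np.eye(4); w,x,y,z=o['tool_rot']; T[:3,:3]=R.from_quat([x,y,z,w]).as_matrix(); T[:3,3]=o['eef_pos']
    return c,T@np.array(c['mount'])
def ray(n,uv,o=None):
    c,T=ext(n,o); K=np.array(c['intrinsics'])
    d=np.linalg.inv(K)@[uv[0],uv[1],1]; p=d[:2].copy(); s=p.copy()
    for _ in range(20): s=p/(1+c['k1']*(s@s))
    return T[:3,3],T[:3,:3]@[s[0],s[1],1]
def onz(n,uv,z,o=None):
    a,d=ray(n,uv,o); return a+d*(z-a[2])/d[2]
def proj(n,P,o=None):
    c,T=ext(n,o); K=np.array(c['intrinsics']); q=np.linalg.inv(T)@np.append(P,1); s=q[:2]/q[2]
    s=s*(1+c['k1']*(s@s)); return (K@[s[0],s[1],1])[:2]
E
python3 - <<'E'
from h import *
a,o=snap('scene');b,_=snap('side')
cv2.imwrite('pics/a.png',np.hstack([cv2.resize(a,(800,600))])[:,:,::-1]);cv2.imwrite('pics/b.png',cv2.resize(b,(800,600))[:,:,::-1])
print(o)
for n in('scene','side'):print(imaging.calibration(n))
print(imaging.calibration('wrist'))
E
```

```text
{'t': 0.0, 'q': array([ 1.0588548 ,  0.47782301,  0.02234847,  1.5564665 , -0.01152119,
        1.10931076, -0.08309112]), 'joint_vel': array([ 0.000767  , -0.00046143, -0.00016519,  0.0011847 , -0.00183257,
       -0.00043543, -0.00128117]), 'joint_torque': array([ 1.42994545e-04, -5.96449935e+01,  1.60781354e+00, -2.81195623e+01,
        1.23984597e-02,  9.38496203e-03,  2.07923637e-05]), 'eef_pos': array([ 0.26499139, -0.62015058,  0.23030418]), 'tool_rot': array([-9.05949085e-04,  9.79681426e-01,  2.00557776e-01, -2.49771024e-04]), 'contact_force': array([-0.2445797 , -0.27311887,  0.25445367]), 'torque': array([-0.00621513, -0.02152056, -0.01464313]), 'grasp_force': 0.0, 'gripper_width': 0.9954941627598021}
{'intrinsics': array([[395.95388552,   0.        , 278.59062358],
       [  0.        , 395.95388552, 203.07821395],
       [  0.        ,   0.        ,   1.        ]]), 'k1': 0.031851273771246275, 'extrinsics': array([[ 0.14205743,  0.63167495, -0.76210658,  1.3167388 ],
       [ 0.98985414, -0.09291602,  0.107496  , -0.12074943],
       [-0.00290938, -0.76964496, -0.6384654
[... 385 characters left out ...]
, -0.8350875 ,  0.75965245],
       [ 0.00323031, -0.83687756, -0.54738059,  0.61691669],
       [ 0.        ,  0.        ,  0.        ,  1.        ]])}
{'intrinsics': array([[318.6756266 ,   0.        , 277.13966982],
       [  0.        , 318.6756266 , 208.11529498],
       [  0.        ,   0.        ,   1.        ]]), 'k1': -0.0422746690890017, 'mount': array([[ 3.73427581e-05, -9.52764380e-01, -3.03710445e-01,
         7.82582182e-02],
       [ 9.99999733e-01,  2.57237706e-04, -6.84020516e-04,
        -1.05991309e-03],
       [ 7.29836162e-04, -3.03710338e-01,  9.52764136e-01,
        -1.43318454e-01],
       [ 0.00000000e+00,  0.00000000e+00,  0.00000000e+00,
         1.00000000e+00]])}
```

View pics/a.png

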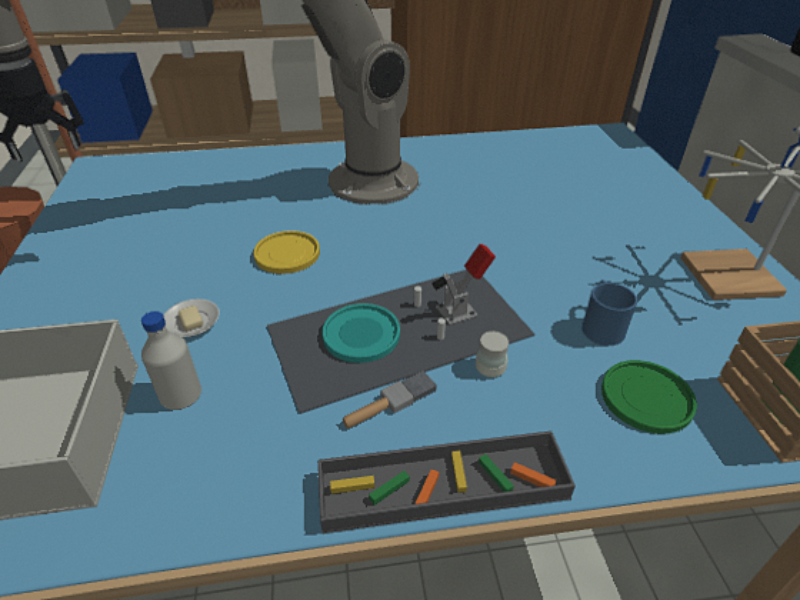

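View pics/b.png

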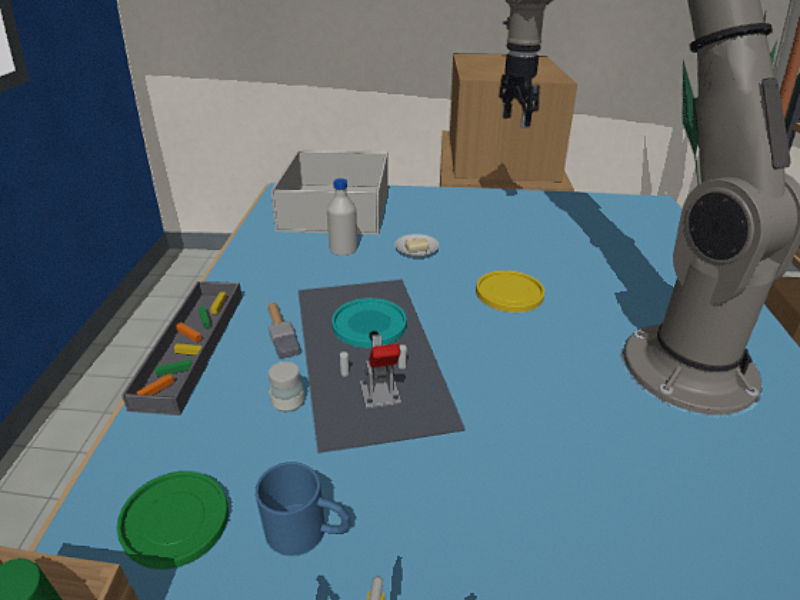

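The scene view (800x600) shows the pad with corners near (267,328), (303,408), (533,330) and (472,270). The turquoise lid is at (362,332), the pegs at (418,296) and (441,329), and the red handle at (480,261). In the side view the lid is at (369,322) and the handle at (385,355).

Run:
```python
from h import *
cs={'scene':[(267,328),(303,408),(533,330)],'side':[(404,281),(299,290),(319,450),(463,430)]}
for n in cs:
    P=[onz(n,np.array(c)*.7,.004)[:2] for c in cs[n]]; print(n,np.round(P,4).tolist())
    im,o=snap(n); hsv=cv2.cvtColor(im,cv2.COLOR_RGB2HSV)
    m=cv2.inRange(hsv,(82,120,60),(95,255,255)); k,l,s,c=cv2.connectedComponentsWithStats(m); i=1+np.argmax(s[1:,4])
    ct=max(cv2.findContours((l==i).astype(np.uint8),0,1)[0],key=len)[:,0]
    W=np.array([onz(n,p,.020)[:2] for p in cv2.convexHull(ct)[:,0].astype(float)],np.float32)
    print('lid',s[i],cv2.fitEllipse(W))
    g=cv2.inRange(hsv,(0,0,40),(179,70,95)); 
    k,l,s,c=cv2.connectedComponentsWithStats(g);u=(np.array([410,340]) if n=='scene' else np.array([420,400]))*.7;i=l[int(u[1]),int(u[0])]
    if i:
        ct=max(cv2.findContours((l==i).astype(np.uint8),0,1)[0],key=len)[:,0]
        W=np.array([onz(n,p,.004)[:2] for p in cv2.convexHull(ct)[:,0].astype(float)],np.float32); print('pad',s[i],cv2.minAreaRect(W))
```

```text
scene [[0.5353, -0.2531], [0.7298, -0.1904], [0.611, 0.2268]]
lid [ 226  213   54   41 1788] ((0.5841337442398071, -0.0847148448228836), (0.1394331157207489, 0.15157051384449005), 85.0533218383789)
pad [ 187  188  187  101 7958] ((0.6025985479354858, -0.007266342639923096), (0.27916792035102844, 0.4379562437534332), 15.69088363647461)
side [[0.5168, -0.2457], [0.7306, -0.1946], [0.6145, 0.2255], [0.4081, 0.1719]]
lid [ 232  209   53   35 1398] ((0.5734829306602478, -0.07471968233585358), (0.13983942568302155, 0.15823213756084442), 5.724400043487549)
pad [ 209  196  116  121 7480] ((0.5689979195594788, -0.011505693197250366), (0.21922507882118225, 0.4395909607410431), 15.18159294128418)
```

>>> move_arm([
  [[0.0413, -0.0227, 0, 0, 0, 0, 0.06], [0.0413, -0.0227, 0, 0, 0, 0, 0.06], [0.0413, -0.0227, 0, 0, 0, 0, 0.06], [0.0413, -0.0227, 0, 0, 0, 0, 0.06], [0.0413, -0.0227, 0, 0, 0, 0, 0.06], [0.0413, -0.0227, 0, 0, 0, 0, 0.06], [0.0413, -0.0227, 0, 0, 0, 0, 0.06], [0.0413, -0.0227, 0, 0, 0, 0, 0.06], [0.0413, -0.0227, 0, 0, 0, 0, 0.06], [0.0413, -0.0227, 0, 0, 0, 0, 0.06], [0.0413, -0.0227, 0, 0, 0, 0, 0.06], [0.0413, -0.0227, 0, 0, 0, 0, 0.06], [0, 0, 0, 0, 0, -10.3, 0.06], [0, 0, 0, 0, 0, -10.3, 0.06], [0, 0, 0, 0, 0, -10.3, 0.06], [0, 0, 0, 0, 0, -10.3, 0.06], [0, 0, 0, 0, 0, -10.3, 0.06], [0, 0, 0, 0, 0, -10.3, 0.06], [0, 0, 0, 0, 0, -10.3, 0.06], [0, 0, 0, 0, 0, -10.3, 0.06]],
])

```text
t: 2.7
eef_pos: [0.6138, -0.1756, 0.2311]
tool_rot: [-0.0, 0.603, 0.798, -0.0]
contact_force: [0.9, -0.2, -0.5]
gripper_width: 0.702
grasp_force: 0.0
```

Run:
```python
from h import *
im,o=snap('wrist','w1'); print(o['eef_pos'],o['tool_rot'],o['q'],o['t'])
hsv=cv2.cvtColor(im,cv2.COLOR_RGB2HSV)
m=cv2.inRange(hsv,(82,120,60),(95,255,255)); k,l,s,c=cv2.connectedComponentsWithStats(m); i=1+np.argmax(s[1:,4])
ct=max(cv2.findContours((l==i).astype(np.uint8),0,1)[0],key=len)[:,0]
W=np.array([onz('wrist',p,.020,o)[:2] for p in cv2.convexHull(ct)[:,0].astype(float)],np.float32)
print(s[i],cv2.fitEllipse(W))
t=np.radians(15.3)
for p in [(x,y,.045) for x,y in((-.049,.059),(.049,.059))]+[(x,y,.004) for x in(-.11,.11) for y in(-.22,.22)]:
    P=[.569+p[0]*np.cos(t)-p[1]*np.sin(t),-.0115+p[0]*np.sin(t)+p[1]*np.cos(t),p[2]]
    print(p,np.round(proj('wrist',P,o)))
```

```text
[ 0.61375257 -0.17558196  0.23107652] [-1.86411881e-04  6.02762588e-01  7.97920557e-01 -1.11596327e-04] [ 0.51422152  0.45707603 -0.45658018  1.62303184  0.21865014  1.11292089
  0.27794993] 2.7
[  197    14   134   141 14736] ((0.5731987357139587, -0.08446323871612549), (0.13930805027484894, 0.14001139998435974), 128.2853546142578)
(-0.049, 0.059, 0.045) [223. -71.]
(0.049, 0.059, 0.045) [336. -69.]
(-0.11, -0.22, 0.004) [187. 216.]
(-0.11, 0.22, 0.004) [ 161. -240.]
(0.11, -0.22, 0.004) [366. 217.]
(0.11, 0.22, 0.004) [ 401. -237.]
```

View pics/w1.png

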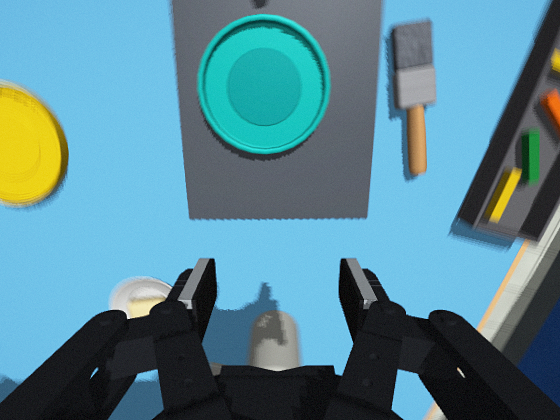

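The wrist view shows the lid centred near (264,84) and the pad's near corners at (189,218) and (366,217), which matches my pad pose. The bottle shows at (275,340), behind the gripper, so I'm checking its clearance.

Run:
```python
from h import *
# bottle: base, cap in scene (172,402)/(154,321); side base (342,252) cap (340,185)
def fx(p): 
    t=np.radians(15.3);d=np.array(p[:2])-[.569,-.0115];return np.round([d@[np.cos(t),np.sin(t)],d@[-np.sin(t),np.cos(t)]],3)
for n,u,z in[('scene',(152,318),.17),('scene',(178,404),0),('side',(341,181),.17),('side',(343,253),0),('scene',(607,290),.085),('side',(289,470),.085),('scene',(492,340),.065),('side',(285,368),.065)]:
    p=onz(n,np.array(u)*.7,z);print(n,u,p.round(3),fx(p))
```

```text
scene (152, 318) [ 0.671 -0.385  0.17 ] [ 0.    -0.388]
scene (178, 404) [ 0.689 -0.388  0.   ] [ 0.016 -0.395]
side (341, 181) [ 0.663 -0.381  0.17 ] [-0.007 -0.381]
side (343, 253) [ 0.664 -0.366  0.   ] [-0.002 -0.367]
scene (607, 290) [0.612 0.347 0.085] [0.136 0.335]
side (289, 470) [0.627 0.33  0.085] [0.146 0.314]
scene (492, 340) [0.684 0.123 0.065] [0.147 0.1  ]
side (285, 368) [0.681 0.122 0.065] [0.143 0.099]
```

>>> move_arm([
  [[0, -0.015, 0.04, 0, 0, 0.6, 0.06], [0, 0, 0.05, 0, 0, 0, 0.06], [0, 0, 0.05, 0, 0, 0, 0.06], [0, 0, 0.04, 0, 0, 0, 0.06], [0, 0, 0.025, 0, 0, 0, 0.06], [0, 0, 0.012, 0, 0, 0, 0.06], [0, 0, 0.006, 0, 0, 0, 0.06], [0, 0, 0.004, 0, 0, 0, 0.06], [0, 0, 0, 0, 0, 0, 0.06]],
])

```text
t: 3.88
eef_pos: [0.5999, -0.1797, 0.0049]
tool_rot: [0.0, 0.609, 0.793, 0.0]
contact_force: [-0.0, -1.0, -0.0]
gripper_width: 0.701
grasp_force: 0.0
```

Run:
```python
from h import *
a,o=snap('wrist'); b,_=snap('side'); print(o['eef_pos'],o['contact_force'])
b=b[150:300,180:340]; cv2.imwrite('pics/c.png',np.hstack([cv2.resize(a,(400,300)),cv2.resize(b,(400,375))[:300]])[:,:,::-1])
```

```text
[ 0.59991067 -0.17966944  0.00490891] [-0.01041982 -1.04329649 -0.04899574]
```

View pics/c.png

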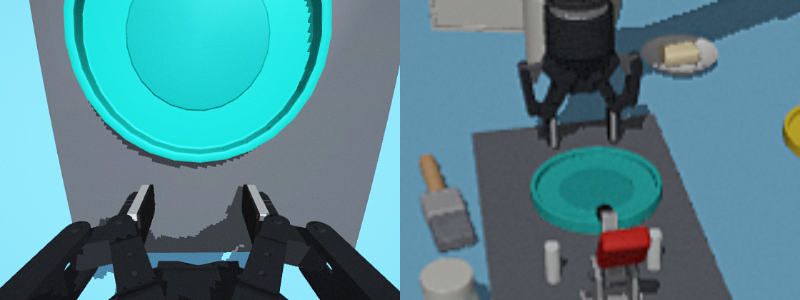

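>>> move_arm([
  [[0.01, 0, 0.002, 0, 0, 0, 0.06], [0.008, 0, 0, 0, 0, 0, 0.06], [0.006, 0, 0, 0, 0, 0, 0.06], [0.006, 0.0012, 0, 0, 0, 0, 0.06], [0.006, 0.0015, 0, 0, 0, 0, 0.06], [0.006, 0.0015, 0, 0, 0, 0, 0.06], [0.006, 0.0015, 0, 0, 0, 0, 0.06], [0.006, 0.0015, 0, 0, 0, 0, 0.06], [0.006, 0.0015, 0, 0, 0, 0, 0.06], [0.006, 0.0015, 0, 0, 0, 0, 0.06], [0.006, 0.0015, 0, 0, 0, 0, 0.06], [0.006, 0.0015, 0, 0, 0, 0, 0.06], [0, 0, 0, 0, 0, 0, 0.06]],
])

```text
t: 5.6
eef_pos: [0.5922, -0.0997, 0.0023]
tool_rot: [-0.0, 0.609, 0.793, 0.0]
contact_force: [0.2, 0.2, -0.2]
gripper_width: 0.703
grasp_force: 0.0
```

```bash
cat > lid.py <<'E'
from h import *
def lid(n):
    im,o=snap(n); hsv=cv2.cvtColor(im,cv2.COLOR_RGB2HSV)
    m=cv2.inRange(hsv,(82,120,60),(95,255,255)); k,l,s,c=cv2.connectedComponentsWithStats(m); i=1+np.argmax(s[1:,4])
    ct=max(cv2.findContours((l==i).astype(np.uint8),0,1)[0],key=len)[:,0]
    H=[p for p in cv2.convexHull(ct)[:,0].astype(float) if 2<p[0]<557 and 2<p[1]<417]
    W=np.array([onz(n,p,.020,o)[:2] for p in H],np.float32); e=cv2.fitEllipse(W)
    t=np.radians(15.3)
    f=lambda p:np.round([(p-np.array([.569,-.0115]))@[np.cos(t),np.sin(t)],(p-np.array([.569,-.0115]))@[-np.sin(t),np.cos(t)]],4)
    print(n,s[i],e,'fix',f(np.array(e[0])),'tcp',f(o['eef_pos'][:2]),o['eef_pos'][2],o['contact_force'],o['t'])
E
python3 - <<'E'
from lid import *
lid('wrist'); lid('scene')
E
```

```text
wrist [   94     0   364   280 85470] ((0.5724517107009888, -0.026724783703684807), (0.13887302577495575, 0.1394740343093872), 13.312142372131348) fix [-0.0007 -0.0156] tcp [-0.0009 -0.0912] 0.002332320888785065 [ 0.16992134  0.2481371  -0.22460991] 5.6
scene [ 256  210   46   41 1502] ((0.582344114780426, -0.026067087426781654), (0.1333121359348297, 0.15398749709129333), 76.85225677490234) fix [ 0.009  -0.0176] tcp [-0.0011 -0.0916] 0.0022880640986949335 [-0.40477822  0.43090959  0.74141844] 5.65
```

>>> move_arm([
  [[0.005, 0, 0, 0, 0, 0, 0.06], [0.004, 0.0007, 0, 0, 0, 0, 0.06], [0.003, 0, 0, 0, 0, 0, 0.06], [0.002, 0, 0, 0, 0, 0, 0.06], [0, 0, 0, 0, 0, 0, 0.06]],
])

```text
t: 6.32
eef_pos: [0.5892, -0.0871, 0.0023]
tool_rot: [0.0, 0.609, 0.793, -0.0]
contact_force: [0.7, -0.3, 0.8]
gripper_width: 0.701
grasp_force: 0.3
```

>>> move_arm([
  [[0.001, 0, 0, 0, 0, 0, 0.06], [0.001, 0, 0, 0, 0, 0, 0.06], [0, 0, 0, 0, 0, 0, 0.06]],
])

```text
t: 6.7
eef_pos: [0.5887, -0.0865, 0.0023]
tool_rot: [0.0, 0.61, 0.793, -0.001]
contact_force: [0.5, -5.3, -0.6]
gripper_width: 0.7
grasp_force: 2.1
```

>>> move_arm([
  [[0.001, 0, 0, 0, 0, 0, 0.06], [0.001, 0, 0, 0, 0, 0, 0.06], [0, 0, 0, 0, 0, 0, 0.06]],
])

```text
t: 7.08
eef_pos: [0.5884, -0.0862, 0.0024]
tool_rot: [0.001, 0.61, 0.792, -0.001]
contact_force: [0.6, -9.3, -0.1]
gripper_width: 0.703
grasp_force: 3.6
```

Run:
```python
from lid import *
lid('wrist')
a,_=snap('wrist');b,_=snap('scene');b=b[180:260,240:350]
cv2.imwrite('pics/d.png',np.hstack([cv2.resize(a,(400,300)),cv2.resize(b,(400,300))])[:,:,::-1])
```

```text
wrist [   94     0   365   282 86103] ((0.5692896842956543, -0.014242392033338547), (0.13890744745731354, 0.13912416994571686), 11.201839447021484) fix [-0.0004 -0.0027] tcp [-0.001  -0.0772] 0.0023872708507148045 [ 0.58869709 -9.31916393 -0.06720559] 7.075
```

View pics/d.png

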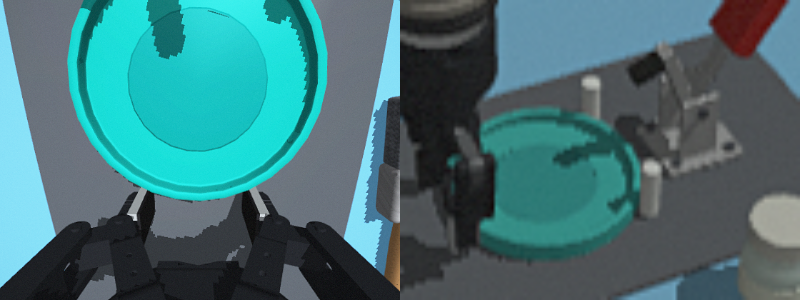

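>>> move_arm([
  [[-0.004, 0, 0, 0, 0, 0, 0.06], [-0.012, 0, 0, 0, 0, 0, 0.06], [-0.018, 0, 0, 0, 0, 0, 0.06], [0, 0, -0.04, 0, 0, 0, 0.06], [0, 0, -0.06, 0, 0, 0, 0.06], [0, 0, -0.06, 0, 0, 0, 0], [0, 0, -0.06, 0, 0, 0, 0], [0.03, 0, -0.01, 0, 0, 0, 0], [0.04, 0, 0, 0, 0, 0, 0], [0.04, 0, 0, 0, 0, 0, 0], [0.04, 0, 0, 0, 0, 0, 0], [0.04, 0, 0, 0, 0, 0, 0], [0.04, 0, 0, 0, 0, 0, 0], [0.04, 0, 0, 0, 0, 0, 0], [0.04, 0, 0, 0, 0, 0, 0], [0.015, 0, 0, 0, 0, 0, 0], [0, 0, 0, 0, 0, 0, 0]],
])

```text
t: 9.35
eef_pos: [0.5134, 0.198, 0.2323]
tool_rot: [-0.0, 0.609, 0.793, -0.0]
contact_force: [0.2, -0.4, 0.6]
gripper_width: -0.002
grasp_force: 0.0
```

Run:
```python
from lid import *
lid('side'); lid('scene')
a,_=snap('side');b,_=snap('scene')
cv2.imwrite('pics/e.png',np.hstack([cv2.resize(a[100:360,160:400],(400,433)),cv2.resize(b[100:300,220:400],(400,433))])[:,:,::-1])
```

```text
side [ 230  223   56   39 1139] ((0.569200336933136, -0.006940669380128384), (0.13877683877944946, 0.1552567481994629), 1.3461509943008423) fix [0.0014 0.0043] tcp [0.0016 0.2167] 0.2323281088067231 [ 0.23522359 -0.39501883  0.63573264] 9.35
scene [ 252  209   54   40 1726] ((0.5792592167854309, -0.01650366000831127), (0.1396944224834442, 0.15118679404258728), 80.56898498535156) fix [ 0.0086 -0.0075] tcp [0.0017 0.2153] 0.23218814018184106 [ 0.37506764 -0.66487233 -0.38157919] 9.4
```

View pics/e.png

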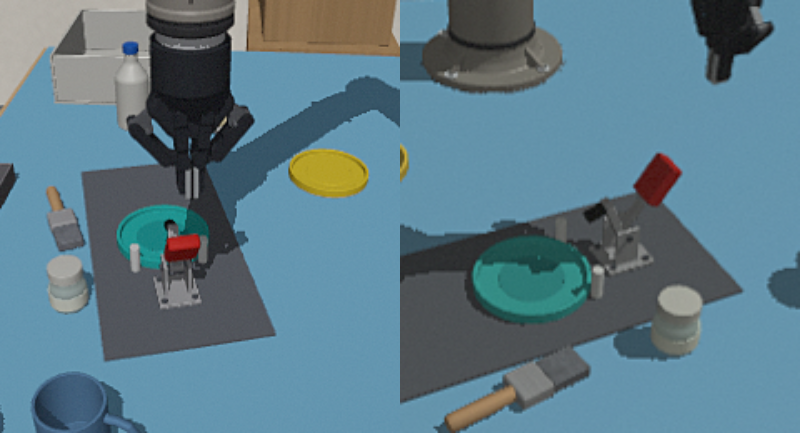

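The lid appears to lie at both pegs: the right peg at (597,282) in the right crop overlaps the rim. I'm comparing this picture with the pushed one to make sure the lid did not move back when released.

Run:
```python
from h import *
d=cv2.imread('pics/d.png')[:,400:]
b,_=snap('scene'); n=cv2.resize(b[180:260,240:350],(400,300))[:,:,::-1]
n=np.ascontiguousarray(n)
for im in(d,n):
    m=cv2.inRange(cv2.cvtColor(im,cv2.COLOR_BGR2HSV),(80,90,25),(97,255,255))
    print([np.where(m[:,c])[0].max() for c in range(120,240,20)],[np.where(m[r])[0].max() for r in range(140,230,15)],[np.where(m[:,c])[0].min() for c in range(100,200,20)])
a,b=[x[100:260,110:250,1].astype(np.float32) for x in(d,n)]
print(cv2.phaseCorrelate(a[70:],b[70:],cv2.createHanningWindow((140,90),5)))
cv2.imwrite('pics/f.png',np.hstack([d,n]))
```

```text
[np.int64(258), np.int64(259), np.int64(259), np.int64(254), np.int64(246), np.int64(232)] [np.int64(225), np.int64(236), np.int64(239), np.int64(239), np.int64(238), np.int64(233)] [np.int64(115), np.int64(109), np.int64(107), np.int64(109), np.int64(113)]
[np.int64(258), np.int64(259), np.int64(259), np.int64(254), np.int64(246), np.int64(232)] [np.int64(225), np.int64(236), np.int64(239), np.int64(239), np.int64(238), np.int64(233)] [np.int64(115), np.int64(109), np.int64(108), np.int64(109), np.int64(114)]
((-0.01657271671214744, 0.04906528152218925), 0.9258130652669035)
```

View pics/f.png

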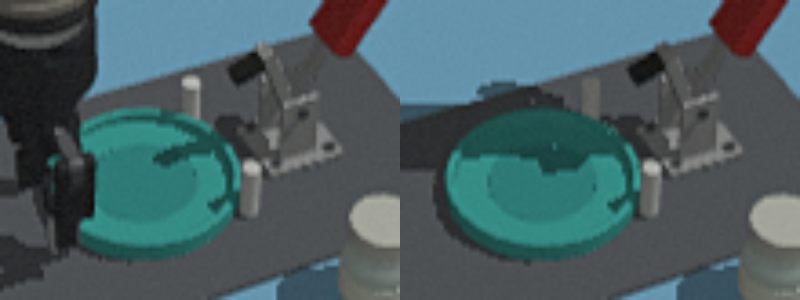

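The lid did not move. Next I push the lever over from behind, with the fingers shut.

>>> move_arm([
  [[0, 0, 0.04, 0, 0, 0, 0], [0, 0, 0.05, 0, 0, 0, 0], [0, 0, 0.029, 0, 0, 0, 0], [-0.015, 0, 0, 0, 0, 0, 0], [-0.012, 0, 0, 0, 0, 0, 0], [-0.008, 0, 0, 0, 0, 0, 0], [-0.006, 0, 0, 0, 0, 0, 0], [-0.006, 0, 0, 0, 0, 0, 0], [-0.006, 0, 0, 0, 0, 0, 0], [-0.006, 0, 0, 0, 0, 0, 0], [-0.006, 0, 0, 0, 0, 0, 0], [-0.006, 0, 0, 0, 0, 0, 0], [-0.004, 0, 0, 0, 0, 0, 0], [0, 0, 0, 0, 0, 0, 0]],
])

```text
t: 11.35
eef_pos: [0.5326, 0.125, 0.1132]
tool_rot: [0.0, 0.61, 0.793, -0.0]
contact_force: [-0.3, -0.3, -0.5]
gripper_width: -0.001
grasp_force: 0.0
```

>>> move_arm([
  [[-0.005, 0, 0, 0, 0, 0, 0], [-0.004, 0, 0, 0, 0, 0, 0], [-0.004, 0, 0, 0, 0, 0, 0], [-0.004, 0, 0, 0, 0, 0, 0], [0, 0, 0, 0, 0, 0, 0], [0, 0, 0, 0, 0, 0, 0]],
])

```text
t: 12.1
eef_pos: [0.5369, 0.1092, 0.1133]
tool_rot: [-0.0, 0.609, 0.793, 0.0]
contact_force: [0.9, 0.4, 0.1]
gripper_width: 0.003
grasp_force: 0.0
```

Run:
```python
from h import *
a,o=snap('side');b,_=snap('scene');print(o['contact_force'])
cv2.imwrite('pics/g.png',np.hstack([cv2.resize(a[160:330,180:350],(400,400)),cv2.resize(b[150:270,240:360],(400,400))])[:,:,::-1])
```

```text
[0.88729168 0.4134336  0.0819523 ]
```

View pics/g.png

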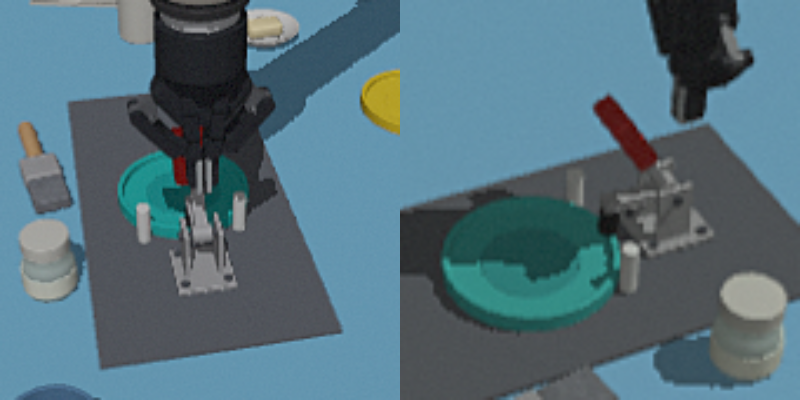

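The lever has snapped over: the handle leans over the lid, with the foot at the rim near (607,215). I'm backing away and checking.

>>> move_arm([
  [[0.03, 0, 0, 0, 0, 0, 0], [0.05, 0, 0, 0, 0, 0, 0], [0, 0, -0.05, 0, 0, 0, 0], [0, 0, -0.05, 0, 0, 0, 0], [0, 0, -0.04, 0, 0, 0, 0], [0.02, -0.05, 0, 0, 0, 0, 0], [0.02, -0.05, 0, 0, 0, 0, 0], [0, 0, 0, 0, 0, 0, 0], [0, 0, 0, 0, 0, 0, 0]],
])

```text
t: 13.32
eef_pos: [0.4099, 0.1992, 0.2536]
tool_rot: [0.0, 0.609, 0.793, 0.0]
contact_force: [-0.1, -0.4, 0.6]
gripper_width: -0.001
grasp_force: 0.0
```

Run:
```python
from h import *
a,o=snap('side');b,_=snap('scene');print(o['contact_force'],o['t'])
cv2.imwrite('pics/h.png',np.hstack([cv2.resize(a[190:290,210:310],(400,400)),cv2.resize(b[170:260,245:335],(400,400))])[:,:,::-1])
```

```text
[-0.14209111 -0.36146484  0.63185298] 13.325
```

View pics/h.png

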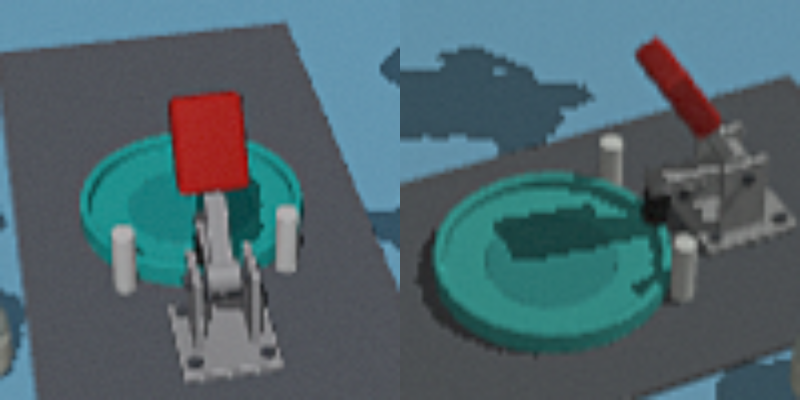

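The handle is over the lid, the foot sits on the rim near (657,208), and the rim touches both pegs. I'm making one numeric check that the lid has not moved, then handing in.

Run:
```python
from h import *
d=cv2.imread('pics/f.png')[:,400:]
b,_=snap('scene'); n=np.ascontiguousarray(cv2.resize(b[180:260,240:350],(400,300))[:,:,::-1]); r=[]
for im in(d,n):
    m=cv2.inRange(cv2.cvtColor(im,cv2.COLOR_BGR2HSV),(80,90,25),(97,255,255))
    r.append([np.where(m[:,c])[0].max() for c in range(60,240,20)]+[np.where(m[k])[0].max() for k in range(170,230,15)]+[np.where(m[k])[0].min() for k in range(150,230,15)])
e=np.abs(np.diff(r,axis=0)); print(e)
if e.max()<=4: print(bot.hand_in())
```

```text
[[0 0 1 0 0 1 0 0 0 0 0 0 0 1 0 0 1 0 0]]
the job is handed in; nothing more can be done
None
```

The turquoise lid rests against both pegs, the clamp lever has snapped over with its foot on the lid's rim, and the job was handed in at about 13 s of the 51 s allowed.

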